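# Check a vial crimper's handle stop

## Robot

A 7-joint arm with a two-finger parallel gripper is mounted at the origin on a cart in front of the work surface, level with it; the furniture and walls round the work are solid. World frame = base frame: x ahead of the robot, y to its left, z up, the work surface at z = 0. Lengths are in m, angles in degrees, forces in N, time in s.
With the tool pointing down it reaches from about 0.425 to 0.875 m from the base axis. Payload 4.7 kg.
Tool frame: the origin (TCP) lies between the finger pads; the fingertips stand env.tip_reach ahead of it and the grasp point (between the pads) lies 2 mm behind it (env.tip_reach is the distance from the TCP to the fingertips, in m); z points along the fingers, y is the line along which they close (so a half turn about z gives the same grasp; the last joint's range is limited). The gripper opens to 87 mm and grips with 3 to 60 N. Pads are 19 mm wide; open, the fingers measure 117 mm over their backs; the gripper's body (75 mm by 190 mm) begins 51 mm behind the grasp point.
Start: joints at [-64.051, 18.392, -4.016, 83.108, 1.295, 78.541, -3.26], TCP at [0.276, 0.588, 0.24] pointing down, gripper open.
Joint ranges: [-163.93, 163.93], [-17.29, 119.83], [-79.2, 71.16], [3.27, 140.29], [-89.18, 269.18], [5.43, 117.66], [-154.24, 154.24]. Speed limits (degrees/s): [147.25, 147.25, 180, 180, 180, 180, 180].

## Interface

Orientations are given as [roll, pitch, yaw] about the fixed x, y, z axes, in that order (R = Rz(yaw) Ry(pitch) Rx(roll)).
In Python, from cell import env gives the robot as it stands.
- The arm moves only by the shell command python3 steer.py 'ROWS' [FORCE]. ROWS is a JSON object whose key "increments" holds a list of rows, 1 to 8 of them, each of 5 numbers: dx, dy, dz in parts of the range, where 1.0 means 1 m, then a turn about the tool's z in fractions of the full range, 1 being 45 degrees, then the finger opening in m; each row is the pose to reach, as a shift and turn from the pose commanded when the command began, along the tool's axes at that moment; what a row does not reach only later rows make up. A row lasts 1/12 s, in which the tool goes at most 0.0417 m and 7.16 degrees, less where a joint would pass 70% of its speed; a pose out of reach is approached as far as the arm can. The fingers move at their own pace and stop on an object; FORCE is the grip in N (left out, the last holds). Time passes only in rows, so rows that do not move let the fingers close. It prints the time, the measured TCP pose, the force, the opening and the grip force at its end. A shift or turn number past 1, either way, is cut back to 1. Input that does not fit is refused with a message, and nothing moves.
- env.get_obs(): the state, without advancing time (a new reading comes with each control period).
- env.read_camera(name): name is "side" or "top"; returns a dict with "color" (480x640x3 uint8, blue, green, red), "fx", "fy", "cx", "cy" (pixels), "world_from_camera" (4x4, takes a point from camera to world coordinates). Camera axes: x right, y down, z forward; pixel columns grow to the right and rows downward; lengths in m; the calibration is good to about 2 mm. A picture is of the moment at which its call begins. There is no depth.
- env.sign_off(): hands the job in; it is judged then, once.
The state is a dict: "time_s": time; "qpos": joint angles; "joint_velocities": joint speeds; "effort": joint torques, N m; "tool_pos": TCP position; "tool_rot": TCP orientation; "force": force on the tool from outside, world axes, zero at the start; "wrist_torque": the same for the moment, N m; "grip_width": finger opening in m; "grasp_force": force on a finger pad.
Only numpy, scipy, OpenCV 4.12 (cv2) and the standard library are available. Lean on these libraries where they do the work, as an engineer would, in place of code of your own. Each camera call takes 0.05 s, during which the arm holds its last target. There are 200 camera calls.

## Task

The vial crimper's lever is latched shut for storage: push the red catch aside with a fingertip so that the lever springs fully open. Then, pressing only on the outside of its blue finger pad with your fingers, press the lever in towards the fixed bar until you feel it come up against the stop screw, short of the bar, and finish while still holding it there firmly but without forcing it, so that a colleague can gauge the gap. Nothing is to be gripped or lifted, the fingers keep off the bar and out of the gap, and the other things on the bench are left alone.

Things in the scene. Friction and masses are not known exactly. Their poses are not given: they have to be found in the camera images.
- crimper: Vial-cap hand crimper on its side in a fixed grey bench stand (base 84 x 214 mm). Origin on the worktop. Its y axis runs along the handles from the crimp head (y = -100 mm) to their free ends (y = +128 mm); its -x side is the lever's side, facing the robot at yaw 0. Handles' centre line 75 mm above the worktop, nothing higher than 100 mm.
- bar: The fixed bar (handle): steel with a black grip, along the crimper's y axis at x = 0 from y = -88 to +128 mm, 22 mm thick at the grip, from 64 to 86 mm above the worktop. It carries the stop screw and the catch's pivot. Its origin is the crimper's origin. Not to be touched.
- lever (a joint): Angle, rad, upright hinge at crimper x -22, y -130 mm: 0 = sprung fully open, grows as pressed in (crimper +x). Latched: about 0.32. Meets the stop screw at 0.35 to 0.40 (varies); would touch the bar at 0.44. Spring at mid-pad: 2.7 N open, rising evenly to 6.5 N at the stop (friction, also up or down, may add 6 N); the stop is rigid. Unlatched, it opens by itself.
- finger_pad: Blue plastic finger pad on the outside of the lever, 112 mm long, 26 mm high (62 to 88 mm above the worktop), 12 mm thick. Its frame is the lever's: origin on the hinge axis, 75 mm above the worktop, y along the lever towards the free end, -x outwards, away from the bar. The pad runs from y = 112 to 224 mm.
- pad_face (a point): Middle of the pad's flat outer face, where to press; 168 mm from the hinge. Axes as those of finger_pad.
- lever_spine: Flat steel spine of the lever, 6 x 250 x 20 mm, on the bar side of the finger pad; frame as finger_pad. The fingers must stay off it.
- lever_anvil (a point): Point on the spine's bar-side face, 100 mm from the hinge, which meets the stop screw.
- stop_tip (a point): Tip of the brass stop screw that sticks out of the bar towards the lever, 100 mm from the hinge along the bar, 75 mm above the worktop; axes as the crimper's. Its reach differs from run to run and it does not move during the job.
- catch (a joint): Swivel catch, rad, upright pivot on the bar's end at crimper x 0, y +115 mm: 0 = its peg hooks the outside of the lever's end; grows to at most 1.0 as the red tab is pushed towards the crimp head (crimper -y), swinging the peg off past the lever's end. Lets the lever go at about 0.2; push to 0.4 or more to be well clear. Stays where left; needs 2 to 5 N on the tab.
- catch_tab (a point): Middle of the face to push on the catch's red tab, 42 mm from the pivot; +y of this point points out of the face, away from the crimp head. The tab, 34 x 8 x 26 mm, is upright, 66 to 93 mm above the worktop, on the side of the bar away from the lever (crimper +x), reaching from 23 to 57 mm from the pivot.
- vial_1: Small vial with a white cap, 12 mm wide, 32 mm high, standing loose behind the crimp head; origin under its middle. Leave alone.
- vial_2: Small vial with a blue cap, the same size, next to it. Leave alone.
- bench_timer: White bench timer, 66 x 66 x 19 mm, loose in front; origin under its middle. Leave alone.
- marker_pen: Marker pen, 137 mm long, loose on the black notebook at the front right; leave alone.
- conical_tube_1: Conical tube with an orange cap, 21 x 116 mm, lying loose to the right; leave alone.
- conical_tube_2: Conical tube with a blue cap, 21 x 116 mm, lying loose to the right; leave alone.

How it is judged (in metres and radians):
On the way:
1. the catch is swung clear and the lever has sprung fully open (value of joint catch above 0.3 rad and value of joint lever below 0.04 rad), for 0.2 s.
At the end, for the whole second after the job is handed in: The fingers press on the blue pad with 2 to 35 N and hold the lever still against the stop screw (spine within 2 mm of the screw's tip), and the catch stays swung clear (more than 0.3 rad) (x of lever_anvil in the frame of stop_tip above -0.002 m and contact force between the fingers and finger_pad between 2 and 35 N and value of joint catch above 0.3 rad and velocity of joint lever between -0.05 and 0.05 rad/s); the arm keeps its last pose, push and grip.
It fails at once if the lever is forced: more than 40 N on the finger pad (contact force between the fingers and finger_pad above 40 N).
It fails at once if the fingers push on the fixed bar (more than 2 N) (contact force between the fingers and bar above 2 N).
It fails at once if the lever is gripped or touched on its steel spine (more than 2 N) instead of being pressed on the outside of the pad (contact force between the fingers and lever_spine above 2 N).
It fails at once if a loose bystander is moved by more than 15 mm (distance of any of vial_1, vial_2, bench_timer, marker_pen, conical_tube_1, conical_tube_2 from where it was at the start of the episode above 0.015 m).
It also fails if it takes over 45 s, if anything falls off the work surface, if the arm or the gripper's body presses on something with over 40 N, if the wrist force passes 120 N, or if a joint passes its speed limit or range.

## Working session

There is one attempt and no reset: what is moved stays moved. The work goes in short steps, Python scripts to look and compute and a shell command to move; the robot and the scene stay as the last step left them, time stands still between calls to the robot, and variables do not carry over. Pictures are saved under pics/ and viewed, at most 10 in all, crops included, and the job is handed in when it is done.

```bash
ls; mkdir -p pics
python3 - <<'E'
from cell import env
import cv2
o=env.get_obs(); print({k:o[k] for k in('time_s','tool_pos','tool_rot','grip_width','force')},env.tip_reach)
for n in('top','side'):
    c=env.read_camera(n); cv2.imwrite(f'pics/{n}0.png',c['color']); print(n,c['fx'],c['fy'],c['cx'],c['cy'],c['world_from_camera'].round(4).tolist())
E
```

```text
cell.py
pics
steer.py
{'time_s': 0.0, 'tool_pos': array([0.27593878, 0.58792143, 0.23843879]), 'tool_rot': array([-1.79886382e+02,  5.87854512e-03,  1.54864390e+02]), 'grip_width': 0.08685080425050029, 'force': array([ 0.48007672, -0.27617334, -0.30896396])} 0.017
top 625.0717787361083 625.0717787361083 319.37503278308907 236.14438421041515 [[0.0164, -0.9924, 0.1222, 0.3458], [-0.9998, -0.0171, -0.0046, -0.078], [0.0066, -0.1221, -0.9925, 1.435], [0.0, 0.0, 0.0, 1.0]]
side 484.1664862105573 484.1664862105573 325.27231450946863 240.82184028890336 [[0.9991, 0.0389, -0.0184, 0.536], [0.0354, -0.5014, 0.8645, -0.9489], [0.0245, -0.8643, -0.5023, 0.6103], [0.0, 0.0, 0.0, 1.0]]
```

View pics/top0.png

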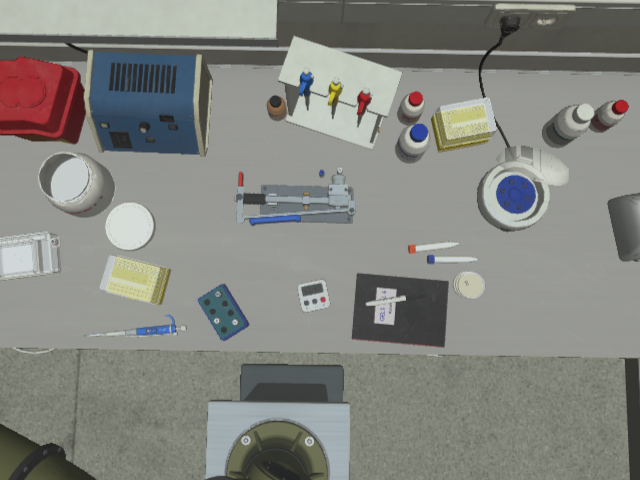

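View pics/side0.png

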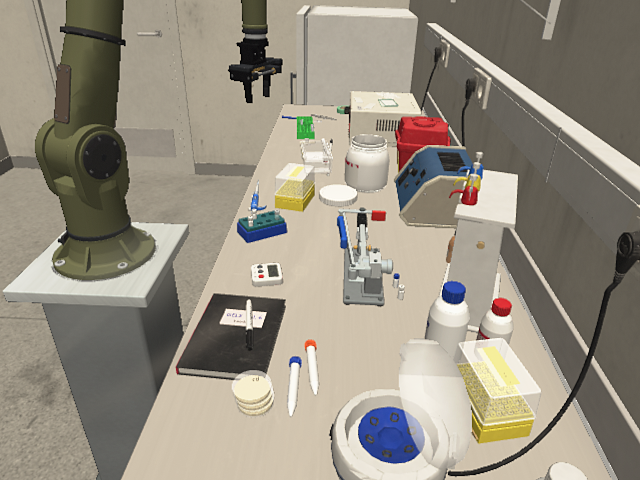

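The top view shows the crimper around (300,203), its head to the right, the red tab at (240,180), and the blue pad at (275,219). I'll enlarge that area.

Run:
```python
import cv2
i=cv2.imread('pics/top0.png')[160:235,225:365]; cv2.imwrite('pics/c0.png',cv2.resize(i,None,fx=5.7,fy=5.7,interpolation=cv2.INTER_CUBIC)[:600,:800])
```

```text
(no output)
```

View pics/c0.png

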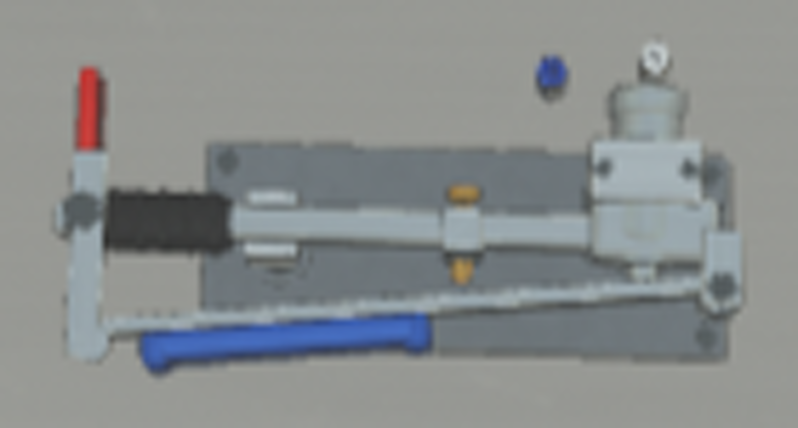

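The crop shows the catch pivot at (82,210), the hinge at (720,287), the red tab from (90,68) to (88,150), and the pad's outer edge from (155,365) to (430,348). Now world positions.

```bash
cat > h.py <<'E'
import numpy as np
from cell import env
from scipy.spatial.transform import Rotation as R
def px(c,u,v,z):
    T=np.array(c['world_from_camera']); d=T[:3,:3]@[(u-c['cx'])/c['fx'],(v-c['cy'])/c['fy'],1]
    return T[:3,3]+d*(z-T[2,3])/d[2]
def totool(p):
    o=env.get_obs(); return R.from_euler('xyz',o['tool_rot'],degrees=True).inv().apply(np.array(p)-o['tool_pos']).round(4)
E
python3 - <<'E'
from h import *
c=env.read_camera('top')
P={}
for n,u,v,z in [('pivot',82,210,.095),('hinge',720,287,.09),('tabtip',90,68,.093),('tabin',88,150,.093),('padL',155,365,.088),('padR',430,348,.088),('timer?',0,0,0),('baseBL',205,143,.01),('baseTR',730,155,.01),('baseBR',728,358,.01)]:
    P[n]=px(c,(u+.5)/5.7-.5+225,(v+.5)/5.7-.5+160,z); print(n,P[n].round(4))
# pivot local (0,.115), hinge (-.022,-.130)
d=(P['pivot']-P['hinge'])[:2]; print(np.linalg.norm(d), np.hypot(.022,.245))
yaw=np.arctan2(d[1],d[0])-np.arctan2(.245,.022); print('yaw',np.degrees(yaw))
Rm=np.array([[np.cos(yaw),-np.sin(yaw)],[np.sin(yaw),np.cos(yaw)]])
m=(P['pivot']+P['hinge'])[:2]/2; o=m-Rm@[-.011,-.0075]; print('origin',o)
for n,q in [('tabmid',(.042,.115)),('tabface',(.042,.119)),('screw',(0,-.03))]: print(n,o+Rm@q)
for L in (0,.32,.38):
    # lever dir: rotates towards +x as angle grows; open angle unknown
    pass
for n in P: print(n,(Rm.T@(P[n][:2]-o)).round(4))
E
```

```text
pivot [0.5949 0.0921 0.095 ]
hinge [ 0.5702 -0.152   0.09  ]
tabtip [0.6507 0.091  0.093 ]
tabin [0.6186 0.0908 0.093 ]
padL [0.5366 0.0632 0.088 ]
padR [ 0.545  -0.0416  0.088 ]
timer? [0.6997 0.1407 0.    ]
baseBL [0.6392 0.0538 0.01  ]
baseTR [ 0.6381 -0.1599  0.01  ]
baseBR [ 0.5546 -0.16    0.01  ]
0.24533117765751924 0.24598577194626522
yaw -0.6378257931990013
origin [ 0.59363042 -0.02259677]
tabmid [0.63690799 0.09192856]
tabface [0.63695252 0.09592832]
screw [ 0.59329647 -0.05259491]
pivot [-0.      0.1147]
hinge [-0.022  -0.1297]
tabtip [0.0558 0.1143]
tabin [0.0237 0.1136]
padL [-0.0579  0.0852]
padR [-0.0484 -0.0195]
timer? [0.1042 0.1644]
baseBL [0.0447 0.0769]
baseTR [ 0.046  -0.1368]
baseBR [-0.0375 -0.1378]
```

```bash
python3 -c "
from h import *
print(totool((.456,.36,.24)),totool((.637,.135,.20)))"
```

```text
[-0.2598 -0.13   -0.0011] [-0.5192 -0.2567  0.0391]
```

The rows are not in the units I measure in: turns go in shares of 45 degrees. I convert before sending: -25.1 degrees is -0.5578.

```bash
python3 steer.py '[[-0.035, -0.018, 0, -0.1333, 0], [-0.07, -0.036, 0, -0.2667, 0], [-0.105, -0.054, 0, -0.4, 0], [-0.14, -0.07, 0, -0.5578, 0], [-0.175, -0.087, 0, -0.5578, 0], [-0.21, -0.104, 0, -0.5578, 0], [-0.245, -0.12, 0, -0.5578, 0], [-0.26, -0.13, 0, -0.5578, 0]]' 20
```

```text
refused: ROWS must be an object with the rows under "increments". Nothing was moved.
```

Wrong form. The message asks for an object with the rows under "increments", so I'll send the same numbers that way.

```bash
python3 steer.py '{"increments":[[-0.035, -0.018, 0, -0.1333, 0], [-0.07, -0.036, 0, -0.2667, 0], [-0.105, -0.054, 0, -0.4, 0], [-0.14, -0.07, 0, -0.5578, 0], [-0.175, -0.087, 0, -0.5578, 0], [-0.21, -0.104, 0, -0.5578, 0], [-0.245, -0.12, 0, -0.5578, 0], [-0.26, -0.13, 0, -0.5578, 0]]}' 20; python3 -c "
from h import *
print(totool((.637,.135,.20)))"
```

```text
time_s: 0.82
tool_pos: [0.4606, 0.3545, 0.2394]
tool_rot: [-179.9, 0.1, 179.5]
force: [0.5, 0.0, -0.4]
grip_width: 0.0416
grasp_force: 0.0
[-0.178  -0.218   0.0404]
```

```bash
python3 steer.py '{"increments":[[-0.025, -0.03, 0.005, 0, 0], [-0.05, -0.06, 0.01, 0, 0], [-0.075, -0.09, 0.015, 0, 0], [-0.1, -0.12, 0.02, 0, 0], [-0.125, -0.15, 0.025, 0, 0], [-0.15, -0.18, 0.03, 0, 0], [-0.175, -0.21, 0.035, 0, 0], [-0.178, -0.218, 0.04, 0, 0]]}'
python3 - <<'E'
from h import *
import cv2
c=env.read_camera('top'); cv2.imwrite('pics/t1.png',cv2.resize(c['color'][120:240,200:370],None,fx=4.5,fy=4.5,interpolation=cv2.INTER_CUBIC))
o=env.get_obs(); print(o['tool_pos'],o['grip_width'],o['force'])
E
```

```text
time_s: 1.48
tool_pos: [0.6379, 0.1335, 0.1988]
tool_rot: [-179.7, 0.1, 179.4]
force: [0.0, -1.0, -0.3]
grip_width: 0.0008
grasp_force: 0.0
[0.63620237 0.13402463 0.19747483] 0.0005332445946220391 [ 0.23330958 -1.05033185 -0.5958665 ]
```

View pics/t1.png

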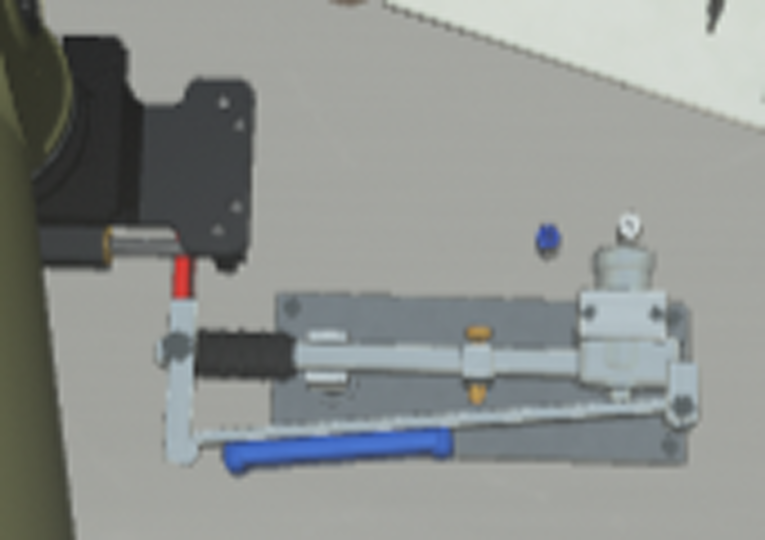

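The gripper's body hides the tab's end at (215,160) and the crimper is untouched. The fingers are on the +y side of the tab. Next I descend so the tips reach z = 0.072.

```bash
python3 steer.py '{"increments":[[0, 0, 0.035, 0, 0], [0, 0, 0.07, 0, 0], [0, 0, 0.1, 0, 0], [0, 0, 0.109, 0, 0], [0, 0, 0.109, 0, 0], [0, 0, 0.109, 0, 0]]}'
python3 steer.py '{"increments":[[0, -0.006, 0, 0, 0], [0, -0.011, 0, 0, 0], [0, -0.016, 0, 0, 0], [0, -0.021, 0, 0, 0], [0, -0.021, 0, 0, 0]]}'
```

```text
time_s: 2.03
tool_pos: [0.6343, 0.143, 0.0914]
tool_rot: [180.0, 0.0, -180.0]
force: [0.6, -0.0, 0.7]
grip_width: 0.0001
grasp_force: 0.0
time_s: 2.45
tool_pos: [0.6348, 0.1189, 0.0915]
tool_rot: [-180.0, 0.1, 179.8]
force: [-0.1, 0.2, -0.6]
grip_width: 0.0005
grasp_force: 0.0
```

```bash
python3 steer.py '{"increments":[[0, -0.005, 0, 0, 0], [0, -0.01, 0, 0, 0], [0, -0.015, 0, 0, 0], [0, -0.02, 0, 0, 0], [0, -0.02, 0, 0, 0]]}'
python3 steer.py '{"increments":[[0, -0.005, 0, 0, 0], [0, -0.01, 0, 0, 0], [0, -0.014, 0, 0, 0], [0, -0.016, 0, 0, 0], [0, -0.016, 0, 0, 0]]}'
```

```text
time_s: 2.87
tool_pos: [0.6343, 0.1017, 0.0906]
tool_rot: [179.9, 0.0, 179.9]
force: [0.8, 2.7, -1.0]
grip_width: 0.0002
grasp_force: 1.1
time_s: 3.28
tool_pos: [0.6342, 0.0833, 0.0906]
tool_rot: [-179.9, 0.0, 179.9]
force: [0.2, 1.2, 0.3]
grip_width: 0.0003
grasp_force: 0.1
```

Now I back off (+y), lift, and look.

```bash
python3 steer.py '{"increments":[[0, 0.02, 0, 0, 0], [0, 0.04, 0, 0, 0], [0, 0.05, -0.03, 0, 0], [0, 0.05, -0.06, 0, 0], [0, 0.06, -0.1, 0, 0], [0, 0.09, -0.11, 0, 0], [0, 0.12, -0.11, 0, 0], [0, 0.12, -0.11, 0, 0]]}'
python3 - <<'E'
from h import *
import cv2
c=env.read_camera('top'); cv2.imwrite('pics/t2.png',cv2.resize(c['color'][160:250,225:365],None,fx=5.7,fy=5.7,interpolation=cv2.INTER_CUBIC))
E
```

```text
time_s: 3.95
tool_pos: [0.6335, 0.2134, 0.2021]
tool_rot: [179.7, 0.1, -179.6]
force: [-1.1, 1.5, -1.1]
grip_width: 0.0006
grasp_force: 0.0
```

View pics/t2.png

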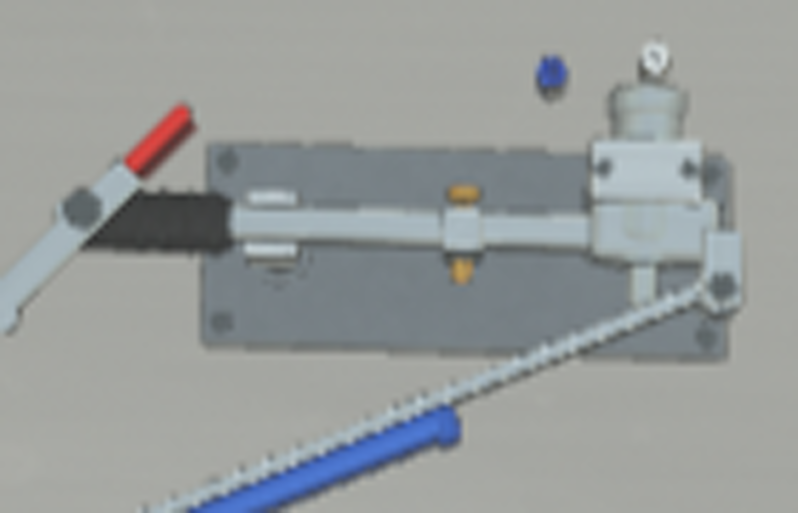

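The catch is swung about 0.75 rad clear. The lever is fully open, with its slope changed by about 0.31 rad: the spine runs from (720,287) to (160,505). Now I move to the outer side of the pad.

```bash
python3 steer.py '{"increments":[[0.024, -0.03, 0, 0, 0], [0.048, -0.06, 0, 0, 0], [0.072, -0.09, 0, 0, 0], [0.096, -0.12, 0, 0, 0], [0.12, -0.15, 0, 0, 0], [0.144, -0.18, 0, 0, 0], [0.17, -0.205, 0, 0, 0], [0.178, -0.213, 0, 0, 0]]}'
python3 steer.py '{"increments":[[0, 0, 0.03, 0, 0], [0, 0, 0.06, 0, 0], [0, 0, 0.09, 0, 0], [0, 0, 0.11, 0, 0], [0, 0, 0.118, 0, 0], [0, 0, 0.118, 0, 0], [0, 0, 0.118, 0, 0]]}'
python3 - <<'E'
from h import *
import cv2
for n in('side','top'):
    c=env.read_camera(n)
    if n=='side':cv2.imwrite('pics/s3.png',cv2.resize(c['color'][170:320,250:450],None,fx=4,fy=4,interpolation=cv2.INTER_CUBIC))
    print(env.get_obs()['tool_pos'])
E
```

```text
time_s: 4.67
tool_pos: [0.4522, -0.0136, 0.1999]
tool_rot: [-179.9, -0.2, 179.6]
force: [0.1, -1.4, 0.2]
grip_width: 0.0009
grasp_force: 0.0
time_s: 5.25
tool_pos: [0.4564, -0.0082, 0.083]
tool_rot: [-180.0, 0.0, 179.9]
force: [0.4, -0.6, 0.6]
grip_width: 0.0004
grasp_force: 0.0
[ 0.4570812  -0.00798004  0.08369142]
[ 0.4573805  -0.00784036  0.08401576]
```

View pics/s3.png

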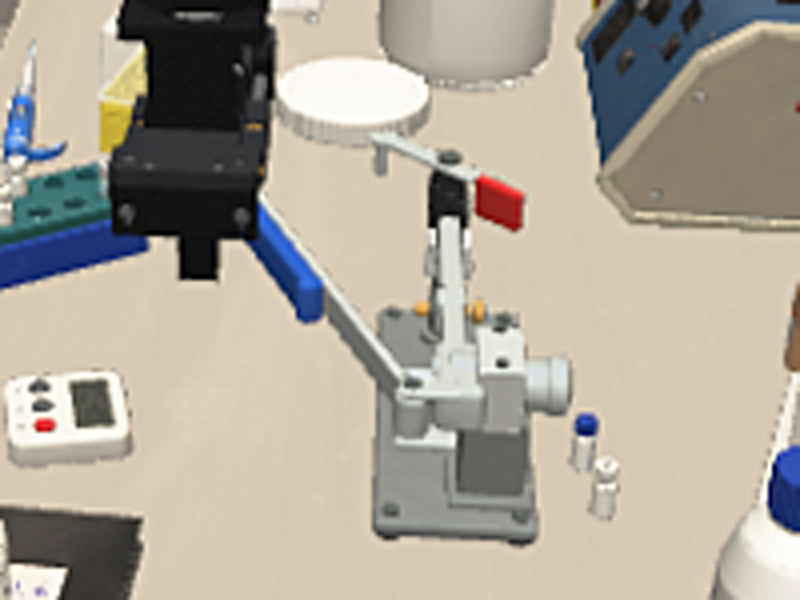

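The fingers at (198,260) stand clear outside the pad, the lever is open, and nothing is disturbed. Now I press in, following the arc.

```bash
python3 steer.py '{"increments":[[-0.008, 0.004, 0, 0, 0], [-0.016, 0.008, 0, 0, 0], [-0.022, 0.009, 0, 0, 0], [-0.028, 0.011, 0, 0, 0], [-0.028, 0.011, 0, 0, 0]]}'
python3 steer.py '{"increments":[[-0.006, 0.002, 0, 0, 0], [-0.012, 0.005, 0, 0, 0], [-0.018, 0.007, 0, 0, 0], [-0.024, 0.009, 0, 0, 0], [-0.024, 0.009, 0, 0, 0]]}'
```

```text
time_s: 5.77
tool_pos: [0.4847, 0.004, 0.0825]
tool_rot: [-180.0, -0.0, -180.0]
force: [-2.9, 0.3, 1.7]
grip_width: 0.0007
grasp_force: 1.4
time_s: 6.18
tool_pos: [0.5087, 0.0126, 0.0822]
tool_rot: [-180.0, -0.0, 180.0]
force: [-4.2, 0.3, -0.1]
grip_width: 0.0005
grasp_force: 2.0
```

```bash
python3 steer.py '{"increments":[[-0.005, 0.001, 0, 0, 0], [-0.01, 0.003, 0, 0, 0], [-0.015, 0.004, 0, 0, 0], [-0.02, 0.005, 0, 0, 0], [-0.02, 0.005, 0, 0, 0]]}'
python3 steer.py '{"increments":[[-0.0015, 0, 0, 0, 0], [-0.003, 0, 0, 0, 0], [-0.004, 0, 0, 0, 0], [-0.004, 0, 0, 0, 0]]}'
```

```text
time_s: 6.6
tool_pos: [0.528, 0.0174, 0.0821]
tool_rot: [-180.0, -0.1, 180.0]
force: [-5.1, -0.6, -0.3]
grip_width: 0.0003
grasp_force: 2.6
time_s: 6.93
tool_pos: [0.5311, 0.0179, 0.0821]
tool_rot: [180.0, -0.1, 180.0]
force: [-6.1, 1.7, 1.0]
grip_width: 0.0004
grasp_force: 2.7
```

Next come small steps, watching for the force to rise sharply.

```bash
for i in 1; do python3 steer.py '{"increments":[[-0.001, 0, 0, 0, 0], [-0.002, 0, 0, 0, 0], [-0.002, 0, 0, 0, 0], [-0.002, 0, 0, 0, 0]]}'; done; python3 steer.py '{"increments":[[-0.001, 0, 0, 0, 0], [-0.002, 0, 0, 0, 0], [-0.002, 0, 0, 0, 0], [-0.002, 0, 0, 0, 0]]}'
```

```text
time_s: 7.27
tool_pos: [0.5329, 0.0182, 0.0821]
tool_rot: [179.9, -0.1, 180.0]
force: [-6.3, 2.2, 0.6]
grip_width: 0.0005
grasp_force: 2.8
time_s: 7.6
tool_pos: [0.5349, 0.0185, 0.0821]
tool_rot: [179.9, -0.1, -180.0]
force: [-6.9, 2.8, -0.2]
grip_width: 0.0003
grasp_force: 2.8
```

```bash
python3 steer.py '{"increments":[[-0.001, 0, 0, 0, 0], [-0.001, 0, 0, 0, 0], [-0.001, 0, 0, 0, 0]]}'; python3 steer.py '{"increments":[[-0.001, 0, 0, 0, 0], [-0.001, 0, 0, 0, 0], [-0.001, 0, 0, 0, 0]]}'
```

```text
time_s: 7.85
tool_pos: [0.5359, 0.0186, 0.0821]
tool_rot: [179.9, -0.1, -180.0]
force: [-6.0, 2.8, -0.1]
grip_width: 0.0003
grasp_force: 2.9
time_s: 8.1
tool_pos: [0.5368, 0.0188, 0.0821]
tool_rot: [179.9, -0.1, -180.0]
force: [-6.3, 2.2, 0.2]
grip_width: 0.0005
grasp_force: 2.9
```

```bash
python3 steer.py '{"increments":[[-0.001, 0, 0, 0, 0], [-0.001, 0, 0, 0, 0], [-0.001, 0, 0, 0, 0]]}'; python3 steer.py '{"increments":[[-0.001, 0, 0, 0, 0], [-0.001, 0, 0, 0, 0], [-0.001, 0, 0, 0, 0]]}'
python3 - <<'E'
from h import *
import cv2
c=env.read_camera('top'); cv2.imwrite('pics/t4.png',cv2.resize(c['color'][160:250,225:365],None,fx=5.7,fy=5.7,interpolation=cv2.INTER_CUBIC))
E
```

```text
time_s: 8.35
tool_pos: [0.5378, 0.0189, 0.0821]
tool_rot: [179.9, -0.1, -180.0]
force: [-5.7, 3.5, 0.4]
grip_width: 0.0006
grasp_force: 2.9
time_s: 8.6
tool_pos: [0.5388, 0.019, 0.0821]
tool_rot: [179.9, -0.1, -180.0]
force: [-5.6, 2.8, 0.5]
grip_width: 0.0007
grasp_force: 3.0
```

View pics/t4.png

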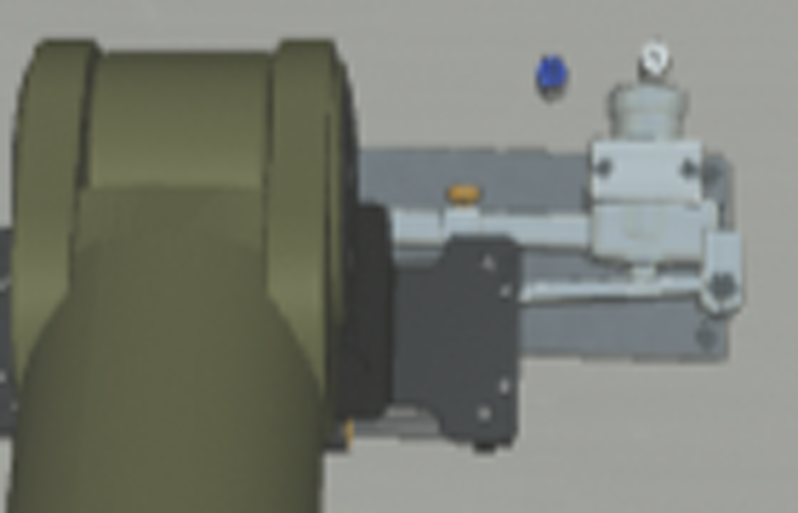

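The lever is further in than when latched: the visible spine slope from (700,287) to (525,295) is about 0.04 rad. The screw is hidden by the gripper, so I carry on by feel.

```bash
python3 steer.py '{"increments":[[-0.001, 0, 0, 0, 0], [-0.001, 0, 0, 0, 0], [-0.001, 0, 0, 0, 0]]}'; python3 steer.py '{"increments":[[-0.001, 0, 0, 0, 0], [-0.001, 0, 0, 0, 0], [-0.001, 0, 0, 0, 0]]}'
```

```text
time_s: 8.9
tool_pos: [0.5398, 0.0191, 0.0821]
tool_rot: [179.9, -0.1, -180.0]
force: [-6.8, 3.9, 0.7]
grip_width: 0.0005
grasp_force: 3.0
time_s: 9.15
tool_pos: [0.5407, 0.0192, 0.0821]
tool_rot: [179.9, -0.1, -180.0]
force: [-6.2, 3.7, 0.8]
grip_width: 0.0003
grasp_force: 3.0
```

```bash
python3 steer.py '{"increments":[[-0.001, 0, 0, 0, 0], [-0.001, 0, 0, 0, 0], [-0.001, 0, 0, 0, 0]]}'
```

```text
time_s: 9.4
tool_pos: [0.5417, 0.0194, 0.0821]
tool_rot: [179.9, -0.2, -180.0]
force: [-5.8, 4.0, 1.3]
grip_width: 0.0
grasp_force: 3.1
```

```bash
python3 steer.py '{"increments":[[-0.001, 0, 0, 0, 0], [-0.001, 0, 0, 0, 0], [-0.001, 0, 0, 0, 0]]}'; python3 steer.py '{"increments":[[-0.001, 0, 0, 0, 0], [-0.001, 0, 0, 0, 0], [-0.001, 0, 0, 0, 0]]}'
```

```text
time_s: 9.65
tool_pos: [0.5427, 0.0195, 0.0821]
tool_rot: [179.9, -0.2, -180.0]
force: [-6.2, 5.2, -0.2]
grip_width: 0.0001
grasp_force: 3.1
time_s: 9.9
tool_pos: [0.5436, 0.0196, 0.0821]
tool_rot: [179.8, -0.2, -180.0]
force: [-6.7, 3.8, 0.6]
grip_width: 0.0004
grasp_force: 3.2
```

```bash
python3 steer.py '{"increments":[[-0.001, 0, 0, 0, 0], [-0.001, 0, 0, 0, 0], [-0.001, 0, 0, 0, 0]]}'; python3 steer.py '{"increments":[[-0.001, 0, 0, 0, 0], [-0.001, 0, 0, 0, 0], [-0.001, 0, 0, 0, 0]]}'
```

```text
time_s: 10.15
tool_pos: [0.5442, 0.0196, 0.0821]
tool_rot: [179.8, -0.2, -180.0]
force: [-7.5, 4.2, 2.0]
grip_width: 0.0005
grasp_force: 3.9
time_s: 10.4
tool_pos: [0.5446, 0.0196, 0.0821]
tool_rot: [179.8, -0.3, -180.0]
force: [-10.0, 4.5, 3.3]
grip_width: 0.0004
grasp_force: 4.8
```

Each 1 mm step now gives less motion and the force is climbing, so this is the stop. I'll firm it up to about 16 N.

```bash
python3 steer.py '{"increments":[[-0.001, 0, 0, 0, 0], [-0.001, 0, 0, 0, 0], [-0.001, 0, 0, 0, 0]]}'; python3 steer.py '{"increments":[[-0.001, 0, 0, 0, 0], [-0.001, 0, 0, 0, 0], [-0.001, 0, 0, 0, 0], [-0.001, 0, 0, 0, 0], [-0.001, 0, 0, 0, 0], [-0.001, 0, 0, 0, 0]]}'
```

```text
time_s: 10.65
tool_pos: [0.5449, 0.0197, 0.082]
tool_rot: [179.8, -0.4, -179.9]
force: [-10.8, 4.1, 5.2]
grip_width: 0.0004
grasp_force: 5.8
time_s: 11.15
tool_pos: [0.5452, 0.0197, 0.082]
tool_rot: [179.8, -0.5, -179.9]
force: [-12.9, 4.4, 7.1]
grip_width: 0.0004
grasp_force: 6.8
```

```bash
python3 steer.py '{"increments":[[-0.0015, 0, 0, 0, 0], [-0.0015, 0, 0, 0, 0], [-0.0015, 0, 0, 0, 0], [-0.0015, 0, 0, 0, 0], [-0.0015, 0, 0, 0, 0], [-0.0015, 0, 0, 0, 0]]}'
python3 - <<'E'
from h import *
import cv2
c=env.read_camera('side'); cv2.imwrite('pics/s5.png',cv2.resize(c['color'][190:310,310:430],None,fx=5,fy=5,interpolation=cv2.INTER_CUBIC))
print(env.get_obs()['force'])
E
```

```text
time_s: 11.65
tool_pos: [0.5455, 0.0197, 0.0819]
tool_rot: [179.8, -0.6, -179.9]
force: [-17.2, 4.5, 9.3]
grip_width: 0.0009
grasp_force: 8.4
[-17.04324401   4.04919856   9.627365  ]
```

View pics/s5.png

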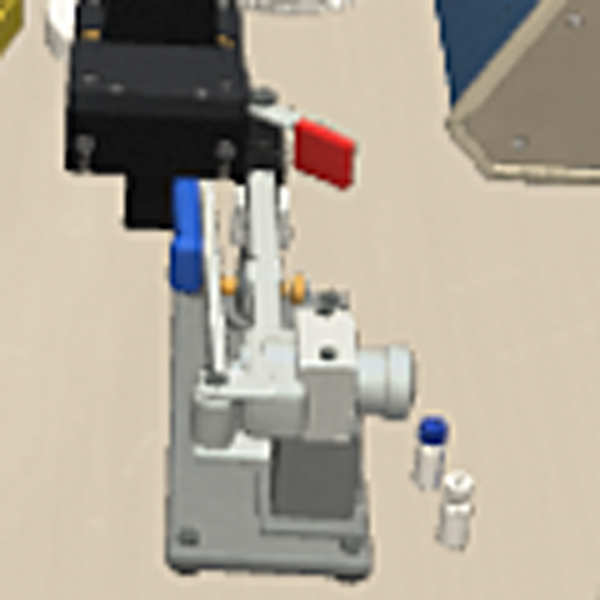

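The picture shows the lever's spine touching the brass screw's tip at (222,285). The fingers are only on the pad's outside, at (150,200), the catch is clear, and the vials have not moved. The force is steady at about 20 N total, so I'm handing in.

```bash
python3 -c "
from cell import env
print(env.sign_off())"
```

```text
the job is handed in; nothing more can be done
None
```

I pushed the catch clear and the lever sprang fully open; it is now pressed in against the stop screw and held there at about 20 N on the outside of the blue pad, and the job is handed in (the hand-in call returned no verdict).

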